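# Loosen a stiff jar cap one-handed on a clamping stand

## Robot

A 6-joint arm with a two-finger parallel gripper is mounted at the origin on a cart in front of the work surface, level with it; the furniture and walls round the work are solid. World frame = base frame: x ahead of the robot, y to its left, z up, the work surface at z = 0. Lengths are in m, angles in degrees, forces in N, time in s.
With the tool pointing down it reaches from about 0.25 to 0.725 m from the base axis. Payload 4 kg.
Tool frame: the origin (TCP) lies on the mounting face of the last link; the fingertips stand 173 mm ahead of it and the grasp point (between the pads) lies 155 mm ahead of it; z points along the fingers, y is the line along which they close (so a half turn about z gives the same grasp; the last joint's range is limited). The gripper opens to 85 mm and grips with 20 to 120 N. Pads are 22 mm wide; open, the fingers measure 114 mm over their backs; the gripper's body (76 mm by 85 mm) begins 54 mm behind the grasp point. The pads swing forward as they close: fully open they stand 13 mm farther back than shut.
Start: joints at [-68.354, 13.785, 0.286, 76.501, 0, 90], TCP at [0.184, -0.465, 0.405] pointing down, gripper open.
Joint ranges: [-155.79, 155.79], [-60.16, 107.12], [-62.33, 73.08], [-114, 123.19], [-81.49, 82.49], [-180, 180]. Speed limits (degrees/s): [159.86, 159.86, 180, 180, 180, 180].

## Interface

Orientations are given as [roll, pitch, yaw] about the fixed x, y, z axes, in that order (R = Rz(yaw) Ry(pitch) Rx(roll)).
In Python, from bench import bot, vision, job gives the robot as it stands. The module is installed in compiled form; this text tells all that it offers. Calls block until the motion is done:
- bot.move_ptp(position, orientation): joint-space move of the TCP to a pose.
- bot.line_to(position, frame=None, velocity=0.15): straight line of the TCP; frame=None keeps the orientation; velocity is the mean speed in m/s.
- bot.move_j(angles): joint-space move.
- bot.grip(opening, squeeze=None): finger opening in m; squeeze is the grip in N (None keeps the last); returns when the fingers have stopped.
- bot.sleep(seconds).
- bot.ik(position, orientation): joint angles nearest the present ones, or None.
- bot.observe(): the state.
- vision.read_camera(name): name is "scene" or "top" or "wrist"; returns a dict with "frame" (420x560x3 uint8, red, green, blue), "fovy" (degrees; the focal length in pixels is half the picture's height over the tangent of half this angle, whatever the lens; pixels are square), "cx", "cy" (the principal point, pixels), "k1" (the pictures are not rectified: a ray, as slopes to the right and down, at radius r is drawn at 1 + k1 r^2 times it, then the intrinsics apply), "rvec" (rotation vector, rad) and "tvec" (3), from world to camera coordinates, as OpenCV has them. Camera axes: x right, y down, z forward; pixel columns grow to the right and rows downward; lengths in m; the calibration is good to about 2 mm. A picture is of the moment at which its call begins. There is no depth.
A pose or a line that the arm cannot do raises bot.PlanningError and nothing moves.
- job.finish_job(): hands the job in; it is judged then, once.
Trained networks look in a picture, given as the dict that the camera call returned (one of the last four; its "shot" number tells which), for a name from the list of things; names that differ only in an ending like _2 or _b are one class to them, and where a whole thing is asked for, a point or a joint stands for the part that bears it (a point fixed in the world has none). Each returns a list of dicts, best first, with "score" (0 to 1); they miss things now and then, are a little off and sometimes report something else, mostly with a low value. They report only what shows in the picture. A call takes as long as a camera call. They do not tell look-alikes from the thing itself.
- vision.boxes_of(picture, query): "centre" ([row, column] in pixels, amid what is visible of it).
- vision.tip_of(picture, query): "centre" ([row, column] in pixels: a listed point, or the origin of a listed thing).
The state is a dict: "t": time; "joints": joint angles; "dq": joint speeds; "tau": joint torques, N m; "tool_pos": TCP position; "ee_rot": TCP orientation; "ft_force": force on the tool from outside, world axes, zero at the start; "wrist_torque": the same for the moment, N m; "grip_width": finger opening in m; "finger_force": force on a finger pad.
Only numpy, scipy, OpenCV 4.12 (cv2) and the standard library are available. Lean on these libraries where they do the work, as an engineer would, in place of code of your own. Each camera call takes 0.05 s, during which the arm holds its last target. There are 200 camera calls.

## Task

The cap of the spice jar in the sloping stand is stuck and you have only one hand: swing the stand's toggle-clamp lever round until it snaps over centre and holds the jar fast, then, with the jar held, turn the cap anticlockwise by at least a sixth of a turn (60 to 90 degrees is right). Then swing the lever all the way back to where it was, so that the jar stands free in its cradle with the loosened cap on, and leave the other things standing as they are.

Things in the scene. Friction and masses are not known exactly. Their poses are not given: they have to be found in the camera images.
- stand: fixed light-wood stand for opening jars one-handed, footprint about 180 x 215 mm, with a bed that slopes down towards the robot at 30 degrees. Origin on the worktop, 60 mm straight below cradle; x points away from the robot (up-slope), y left, z up. Bed normal = (-0.5, 0, 0.866) in this frame. A steel toggle clamp stands on the bed left of the jar; all but the jar is under 72 mm off the bed
- cradle (a point): point of the bed under the centre of the jar's foot when the jar is home in the rubber-lined V cradle (70 mm high, on the low side of the jar). Axes tilted with the bed: x up-slope, y left, z = bed normal = axis of the home jar
- lever (a joint): the clamp's lever, rad: 0 = fully back as found (points left and a little up-slope, clamp arm off the jar), grows anticlockwise seen from above the bed; shoe meets the jar at about 1.4, dead centre 1.92, end stop = locked at 2.09 (points down-slope). Let go between 1.5 and 1.92 it springs back to about 1.55. Takes 1 to 6 N at the grip
- lever_hinge (a point): pivot of the lever, 118 mm left of and 70 mm up-slope from the jar's axis, at the height of the grip's centre line, 45 mm off the bed; its axis is the bed's normal
- lever_grip (a point): middle of the lever's black round grip, 92 mm from lever_hinge; the grip is a bar 19 mm thick, 60 to 127 mm from the pivot, parallel to the bed, centre line 45 mm off it (35 mm of air under it). It moves on a circle about lever_hinge in a plane parallel to the bed
- clamp_pad: round rubber shoe, 25 mm across, on the sprung spindle at the end of the clamp arm; origin at the centre of its pressing face, x points away from the jar. Locked, it presses the jar at 42 mm off the bed with about 27 N
- jar: glass spice jar with red powder and a black screw cap, 49 mm across and 124 mm tall, standing in the V cradle; origin at the centre of its foot, z along its axis to the cap. The cap is its top 20 mm (104 to 124 mm), 49 mm across; the clamp's parts and the cradle end 30 mm below the cap
- jar_cap (a joint): the cap's turn on the jar, radians: 0 as found (tight), growing as it is turned anticlockwise seen from above the cap. Stiff: it needs about 0.2 N m, and the jar itself would turn with it if it were not clamped
- cap_top (a point): centre of the cap's upper face, 124 mm from the jar's foot along the jar's axis; z is the jar's axis
- dark_spice_jar: bystander: spice jar of dark grey powder with a black cap, 49 mm across, 124 mm tall, origin at the centre of its foot
- green_spice_jar: bystander: spice jar of green leaves with a black cap, 49 mm across, 124 mm tall, origin at the centre of its foot
- salt_shaker: bystander: glass salt shaker with a domed metal top, 44 mm across, 90 mm tall, origin at the centre of its foot
- striped_mug: bystander: cream mug with yellow stripes, 86 mm across, 101 mm tall, 120 mm over its handle, origin at the centre of its foot
Things that resemble listed ones, but are neither listed nor needed, are in the scene too. What is shaped like the jar but yellow is not meant.

How it is judged:
By the outcome, as a careful person would: the job done as asked, in the order asked, and still so for the second after the job is handed in, with the robot touching nothing.
It also fails if it takes over 67 s, if anything falls off the work surface, if the arm or the gripper's body presses on something with over 40 N, if the wrist force passes 120 N, or if a joint passes its speed limit or range.

## Working session

There is one attempt and no reset: what is moved stays moved. The work goes in short steps, each a Python script; the robot and the scene stay as the last script left them, time stands still between calls to the robot, and variables do not carry over. Pictures are saved under pics/ and viewed, at most 10 in all, crops included, and the job is handed in when it is done.

```bash
mkdir -p pics
cat > h.py <<'E'
import numpy as np, cv2
from bench import bot, vision, job
from scipy.spatial.transform import Rotation as Ro
def ray(p,rc):
    f=p["frame"].shape[0]/2/np.tan(np.radians(p["fovy"])/2)
    d=np.array([(rc[1]-p["cx"])/f,(rc[0]-p["cy"])/f]); u=d.copy()
    for _ in range(30): u=d/(1+p["k1"]*(u@u))
    R=cv2.Rodrigues(np.array(p["rvec"],float))[0]; t=np.array(p["tvec"],float).ravel()
    v=R.T@np.r_[u,1]; return -R.T@t, v/np.linalg.norm(v)
def tri(obs):
    A=0;b=0
    for p,rc in obs:
        o,v=ray(p,rc); M=np.eye(3)-np.outer(v,v); A=A+M;b=b+M@o
    x=np.linalg.solve(A,b)
    return x,[1000*np.linalg.norm((np.eye(3)-np.outer(v,v))@(x-o)) for o,v in [ray(p,rc) for p,rc in obs]]
def proj(p,X):
    R=cv2.Rodrigues(np.array(p["rvec"],float))[0]; c=R@np.asarray(X)+np.array(p["tvec"],float).ravel()
    u=c[:2]/c[2]; u=u*(1+p["k1"]*(u@u)); f=p["frame"].shape[0]/2/np.tan(np.radians(p["fovy"])/2)
    return np.array([u[1]*f+p["cy"],u[0]*f+p["cx"]])
def save(p,n,crop=None,s=1):
    im=p["frame"][:,:,::-1]
    if crop: im=im[crop[0]:crop[1],crop[2]:crop[3]]
    cv2.imwrite("pics/"+n,cv2.resize(im,None,fx=s,fy=s,interpolation=cv2.INTER_CUBIC))
E
python3 - <<'E'
from h import *
P={n:vision.read_camera(n) for n in("scene","top")}
im=np.vstack([P[n]["frame"] for n in P]); 
save(P["scene"],"s0.png",s=1.42);save(P["top"],"t0.png",s=1.42)
for q in ["stand","cradle","lever_hinge","lever_grip","clamp_pad","jar","cap_top","dark_spice_jar","green_spice_jar","salt_shaker","striped_mug"]:
    for n in P:
        print(q,n,[(np.round(d["centre"]).tolist(),round(d["score"],2)) for d in vision.tip_of(P[n],q)[:3]], [(np.round(d["centre"]).tolist(),round(d["score"],2)) for d in vision.boxes_of(P[n],q)[:2]] if q in("jar","stand") else "")
E
```

```text
stand scene [([210.0, 239.0], 0.6), ([159.0, 249.0], 0.55)] []
stand top [([232.0, 249.0], 0.64), ([209.0, 286.0], 0.29)] [([220.0, 226.0], 0.65)]
cradle scene [([194.0, 234.0], 0.66)] 
cradle top [([233.0, 248.0], 0.82)] 
lever_hinge scene [([136.0, 222.0], 0.71)] 
lever_hinge top [([219.0, 198.0], 0.68), ([230.0, 246.0], 0.58)] 
lever_grip scene [([110.0, 218.0], 0.89)] 
lever_grip top [([217.0, 169.0], 0.96)] 
clamp_pad scene [([162.0, 246.0], 0.44)] 
clamp_pad top [([212.0, 242.0], 0.65)] 
jar scene [([193.0, 235.0], 0.96), ([278.0, 275.0], 0.68), ([211.0, 238.0], 0.23)] [([304.0, 278.0], 0.93), ([181.0, 219.0], 0.7)]
jar top [([228.0, 327.0], 0.86), ([228.0, 291.0], 0.16)] [([244.0, 247.0], 0.97), ([235.0, 344.0], 0.57)]
cap_top scene [([337.0, 280.0], 0.65), ([172.0, 209.0], 0.64), ([326.0, 371.0], 0.28)] 
cap_top top [([244.0, 367.0], 0.87), ([248.0, 247.0], 0.67)] 
dark_spice_jar scene [([246.0, 263.0], 0.77), ([173.0, 210.0], 0.23)] 
dark_spice_jar top [([228.0, 293.0], 0.66)] 
green_spice_jar scene [([137.0, 225.0], 0.69), ([231.0, 284.0], 0.59)] 
green_spice_jar top [([206.0, 286.0], 0.62)] 
salt_shaker scene [([254.0, 292.0], 0.67)] 
salt_shaker top [([206.0, 306.0], 0.65)] 
striped_mug scene [([323.0, 373.0], 0.56), ([138.0, 223.0], 0.48)] 
striped_mug top [([186.0, 379.0], 0.56)]
```

View pics/s0.png

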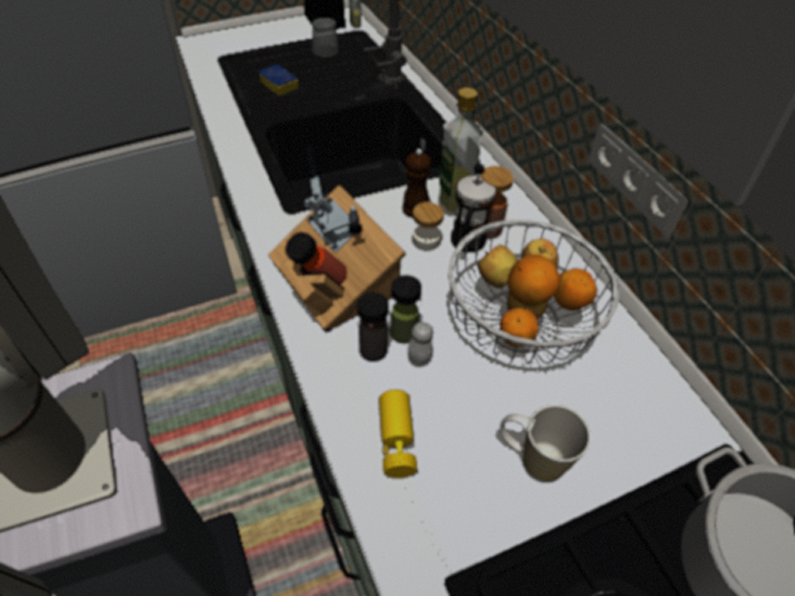

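View pics/t0.png

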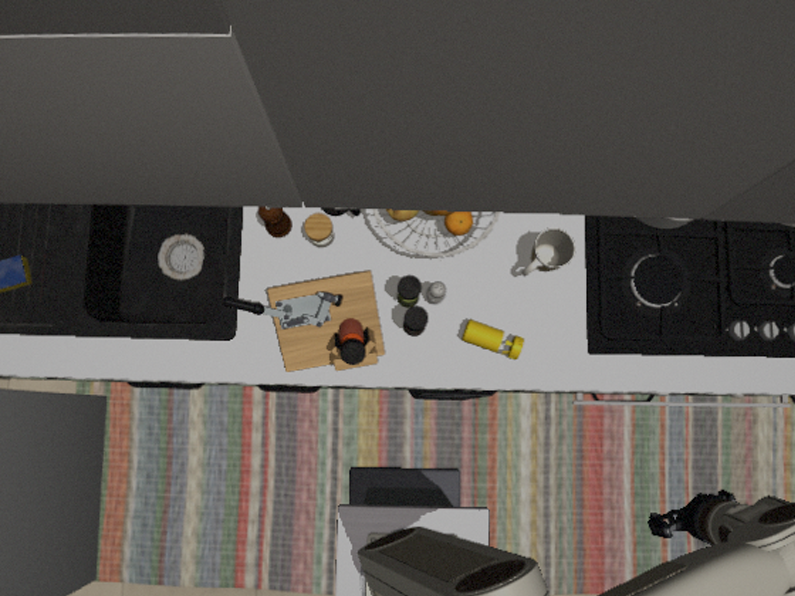

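Run:
```python
from h import *
P={n:vision.read_camera(n) for n in("scene","top")}
def best(q,n,i=0): return P[n],vision.tip_of(P[n],q)[i]["centre"]
np.set_printoptions(precision=4,suppress=True)
for q,i,j in [("cradle",0,0),("lever_hinge",0,0),("lever_grip",0,0),("clamp_pad",0,0),("cap_top",1,1),("dark_spice_jar",0,0),("green_spice_jar",1,0),("salt_shaker",0,0),("striped_mug",0,0),("jar",1,0)]:
    try: print(q,*tri([best(q,"scene",i),best(q,"top",j)]))
    except Exception as e: print(q,e)
for n in P: print(n,ray(P[n],(210,280)))
```

```text
cradle [0.5162 0.1336 0.0685] [np.float64(2.3247853216076964), np.float64(2.3247853216077297)]
lever_hinge [0.5336 0.2775 0.1235] [np.float64(0.6802261517664697), np.float64(0.6802261517666385)]
lever_grip [ 0.7395  0.4946 -0.6264] [np.float64(83.133443462614), np.float64(83.1334434626139)]
clamp_pad [ 0.7922  0.0645 -0.5706] [np.float64(191.76097913062029), np.float64(191.76097913062017)]
cap_top [ 0.5388  0.1328 -0.161 ] [np.float64(49.996235138216456), np.float64(49.9962351382166)]
dark_spice_jar [0.5316 0.0036 0.0151] [np.float64(1.2585724294893457), np.float64(1.258572429489175)]
green_spice_jar list index out of range
salt_shaker [ 0.5155 -0.0201  0.2424] [np.float64(44.76502089913402), np.float64(44.76502089913391)]
striped_mug [ 0.6802 -0.2683  0.0062] [np.float64(1.3962637252319618), np.float64(1.3962637252320844)]
jar [ 0.5301 -0.0997  0.0146] [np.float64(2.8722612726653), np.float64(2.8722612726653654)]
scene (array([ 0.3282, -0.5278,  0.8007]), array([ 0.2749,  0.5924, -0.7573]))
top (array([0.3456, 0.0554, 1.5321]), array([ 0.1593, -0.0092, -0.9872]))
```

The scene shows the stand with the upright red-powder jar: cap at scene (173,210), top (248,247) (row, col). Two other jar-shaped things lie to its right: the yellow jar, lying down (top about (238,347)), and the dark and green bystander jars (top about (226,292) and (205,288)). The one meant is the red jar in the stand. Next I'll take tilted wrist views for measuring, with an enlarged crop to confirm.

```bash
cat >> h.py <<'E'
np.set_printoptions(precision=4,suppress=True)
def bedR(yaw): return (Ro.from_euler("z",yaw,degrees=True)*Ro.from_euler("y",-30,degrees=True)).as_matrix()
def rpy(Rb,phi):
    "tool z = -bed normal, tool x at angle phi (deg) in bed plane"
    a=np.radians(phi); x=Rb@[np.cos(a),np.sin(a),0]; z=-Rb[:,2]
    return Ro.from_matrix(np.c_[x,np.cross(z,x),z]).as_euler("xyz",degrees=True)
E
python3 - <<'E'
from h import *
print(bot.observe()["ee_rot"]); Rb=bedR(10); print(Rb[:,2])
C=np.array([.516,.134,.065])
for xb,yb,zb in [(0.0,0.05,.40),(0.03,0.12,.38),(-.03,.05,.37)]:
  for phi in (0,45,90,-45,-90,180,135,-135):
    q=bot.ik(C+Rb@[xb,yb,zb],rpy(Rb,phi)); print(phi,None if q is None else np.round(q,1))
E
```

```text
[179.9979   0.0009  21.6471]
[-0.4924 -0.0868  0.866 ]
0 [  29.1  -17.1  -33.    45.6   -9.4 -163.3]
45 [ 29.1 -17.1 -33.   45.6  -9.4 151.7]
90 [ 29.1 -17.1 -33.   45.6  -9.4 106.7]
-45 [  29.1  -17.1  -33.    45.6   -9.4 -118.3]
-90 [ 29.1 -17.1 -33.   45.6  -9.4 -73.3]
180 [ 29.1 -17.1 -33.   45.6  -9.4  16.7]
135 [ 29.1 -17.1 -33.   45.6  -9.4  61.7]
-135 [ 29.1 -17.1 -33.   45.6  -9.4 -28.3]
0 [  38.2   -9.   -27.3   44.7  -13.7 -155.1]
45 [ 38.2  -9.  -27.3  44.7 -13.7 159.9]
90 [ 38.2  -9.  -27.3  44.7 -13.7 114.9]
-45 [  38.2   -9.   -27.3   44.7  -13.7 -110.1]
-90 [ 38.2  -9.  -27.3  44.7 -13.7 -65.1]
180 [ 38.2  -9.  -27.3  44.7 -13.7  24.9]
135 [ 38.2  -9.  -27.3  44.7 -13.7  69.9]
-135 [ 38.2  -9.  -27.3  44.7 -13.7 -20.1]
0 [  29.9  -16.7  -39.    39.2   -9.8 -162.6]
45 [ 29.9 -16.7 -39.   39.2  -9.8 152.4]
90 [ 29.9 -16.7 -39.   39.2  -9.8 107.4]
-45 [  29.9  -16.7  -39.    39.2   -9.8 -117.6]
-90 [ 29.9 -16.7 -39.   39.2  -9.8 -72.6]
180 [ 29.9 -16.7 -39.   39.2  -9.8  17.4]
135 [ 29.9 -16.7 -39.   39.2  -9.8  62.4]
-135 [ 29.9 -16.7 -39.   39.2  -9.8 -27.6]
```

Run:
```python
from h import *
import pickle
Rb=bedR(10); C=np.array([.516,.134,.065]); V=[]
for k,(xb,yb,zb,ph) in enumerate([(0.0,0.05,.40,90),(0.06,0.13,.36,90)]):
    bot.move_ptp((C+Rb@[xb,yb,zb]).tolist(),rpy(Rb,ph).tolist()); bot.sleep(.2)
    p=vision.read_camera("wrist"); V.append(p); save(p,f"w{k}.png",s=1.42)
for p in V:
    print(ray(p,(210,280)))
    for q in ["cradle","lever_hinge","lever_grip","clamp_pad","cap_top","jar"]:
        print(q,[(np.round(d["centre"]).tolist(),round(d["score"],2)) for d in vision.tip_of(p,q)[:3]])
pickle.dump(V,open("V.pkl","wb")); print(bot.observe()["t"])
```

```text
(array([0.3126, 0.2218, 0.3847]), array([ 0.5279, -0.1771, -0.8306]))
cradle []
lever_hinge [([100.0, 359.0], 0.86)]
lever_grip []
clamp_pad [([228.0, 364.0], 0.83)]
cap_top [([274.0, 279.0], 0.78)]
jar [([220.0, 276.0], 0.69), ([396.0, 242.0], 0.54), ([310.0, 249.0], 0.36)]
(array([0.3689, 0.3125, 0.3802]), array([ 0.5282, -0.1769, -0.8305]))
cradle []
lever_hinge [([205.0, 285.0], 0.93)]
lever_grip [([94.0, 336.0], 0.65)]
clamp_pad [([324.0, 301.0], 0.7)]
cap_top [([401.0, 190.0], 0.68), ([283.0, 202.0], 0.42)]
jar [([305.0, 215.0], 0.74)]
6.4083
```

View pics/w0.png

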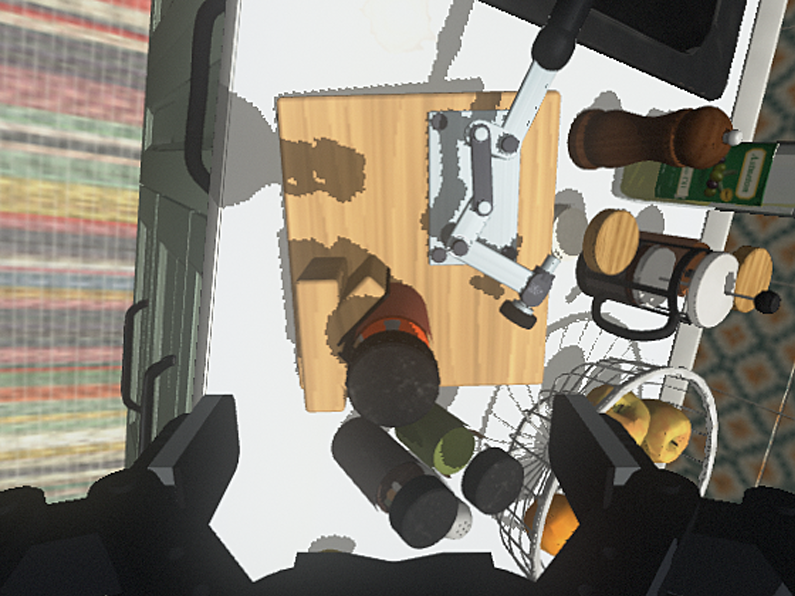

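In w0 the red jar stands in the V cradle with its black cap centred at (271,277). The hinge pin is at (100,358), the lever runs up and to the right with its black grip at about (20,400), and the dark and green jars lie to the right of the stand. So the red jar is confirmed.

Run:
```python
from h import *
import pickle
from scipy.optimize import least_squares
V=pickle.load(open("V.pkl","rb")); P={n:vision.read_camera(n) for n in("scene","top")}; w0,w1,s,t=V[0],V[1],P["scene"],P["top"]
O={"hinge":[(w0,(100,358.5)),(w1,(205,285)),(s,(136,222)),(t,(219,198))],
"grip":[(w1,(94,336)),(s,(110,218)),(t,(217,169))],
"cap":[(w0,(272,278)),(w1,(401,190)),(s,(172.5,209.5)),(t,(248,247))],
"cradle":[(w0,(220,276)),(w1,(305,215)),(s,(193.5,234.5)),(t,(233,248))],
"pad":[(w0,(228,364)),(w1,(324,301)),(t,(212,242))]}
for k in O: print(k,*tri(O[k]), tri(O[k][:2])[0])
def model(x):
    Rb=bedR(x[3]); C=np.array([x[0],x[1],x[2]])
    return {"hinge":C+Rb@[.07,.118,.045],"cradle":C,"cap":C+Rb@[0,0,.124],"grip":C+Rb@[.07+.092*np.cos(x[4]),.118+.092*np.sin(x[4]),.045]}
wt={id(w0):1,id(w1):1,id(s):1,id(t):1}
def res(x):
    m=model(x); return np.concatenate([(proj(p,m[k])-rc) for k in m for p,rc in O[k]]+[[(x[2]-.06)*2000]])
r=least_squares(res,[.516,.134,.06,10,1.2],loss="soft_l1",f_scale=2,x_scale=[.01,.01,.01,5,.1])
print(r.x,np.degrees(r.x[4])); print(res(r.x)[:-1].reshape(-1,2))
m=model(r.x); print(m)
save(w1,"w1b.png",s=1.42)
im=cv2.imread("pics/w1b.png")
for k in m:
    u=proj(w1,m[k])*1.42; cv2.circle(im,(int(u[1]),int(u[0])),4,(0,0,255),-1)
cv2.imwrite("pics/w1c.png",im)
```

```text
hinge [0.5315 0.2681 0.1384] [np.float64(3.218735732985844), np.float64(5.293085893238592), np.float64(3.7675987186881708), np.float64(8.456859691527352)] [0.5258 0.2653 0.1406]
grip [0.5419 0.3505 0.1607] [np.float64(2.083041531478933), np.float64(3.838180871753826), np.float64(2.5965128428218165)] [0.5443 0.3528 0.1587]
cap [0.4573 0.1288 0.1663] [np.float64(0.626299738695003), np.float64(1.6026028246545378), np.float64(1.0477574922734656), np.float64(2.1267281807613485)] [0.4551 0.1303 0.1697]
cradle [0.514  0.1403 0.0598] [np.float64(2.3120266306758093), np.float64(3.2978905544179704), np.float64(1.9312197052352638), np.float64(6.182588760103047)] [0.5161 0.1418 0.0576]
pad [0.5657 0.1531 0.1342] [np.float64(2.51938307378215), np.float64(2.529999529470978), np.float64(4.789570653021131)] [0.5676 0.1548 0.134 ]
[ 0.5162  0.1418  0.0603 11.6341  1.1394] 65.28307134389081
[[ 0.7677 -2.377 ]
 [-0.7914  0.7495]
 [ 3.0214  1.0709]
 [ 3.6129  2.4071]
 [-0.0399  0.3763]
 [ 1.979   2.1951]
 [-0.0701  0.9756]
 [-1.434  -2.4843]
 [-0.1941 -1.8645]
 [-0.1465  0.2373]
 [-0.8002 -0.6949]
 [ 1.2537  0.2186]
 [-1.0575  0.3403]
 [ 2.1281 -0.0073]
 [-1.7283 -1.0172]]
{'hinge': array([0.5298, 0.2651, 0.1343]), 'cradle': array([0.5162, 0.1418, 0.0603]), 'cap': array([0.4555, 0.1293, 0.1677]), 'grip': array([0.5456, 0.3536, 0.1535])}
```

View pics/w1c.png

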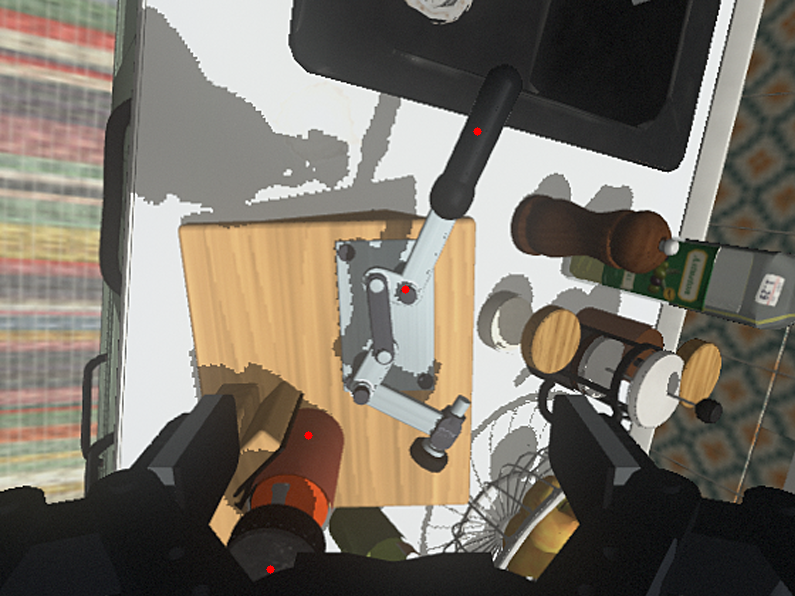

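w1 with the fitted model: the projected grip (row 131, col 477, enlarged), hinge bolt (290,405) and cap axis all land on the real parts. So the fit is good: stand yaw 11.6°, lever at 65° in the bed frame. Now I'll swing the lever.

```bash
cat >> h.py <<'E'
C=np.array([.5162,.1418,.0603]); Rb=bedR(11.63); H=np.array([.07,.118,.045])
def tcp(pb): return C+Rb@(np.asarray(pb)+[0,0,.155])
def lev(a,up=0,r=.092):
    a_=np.radians(a); return tcp(H+[r*np.cos(a_),r*np.sin(a_),up]).tolist(), rpy(Rb,a).tolist()
def st():
    o=bot.observe(); f=np.array(o["ft_force"]); return round(o["t"],2),(Rb.T@f).round(1),np.array(o["wrist_torque"]).round(2),round(o["grip_width"],4),np.round(o["finger_force"],1)
def swing(a0,a1,fmax=30,n=None,v=.09):
    for a in np.linspace(a0,a1,n or int(abs(a1-a0)/12+1.5))[1:]:
        p,o=lev(a); bot.line_to(p,o,velocity=v); s=st(); print(round(a,1),*s)
        if np.linalg.norm(s[1])>fmax: print("STOP"); return a
    return a1
E
python3 - <<'E'
from h import *
for a in (65,100,140,187): print(a,np.round(bot.ik(*lev(a)),1))
bot.grip(.05,20); bot.move_ptp(*lev(65,.09)); print(st())
bot.line_to(lev(65)[0],velocity=.12); print(st())
bot.grip(.0,20); print(st())
a=swing(65,77,n=2)
p=vision.read_camera("wrist"); save(p,"w2.png",s=1.0)
E
```

```text
65 [ 38.6  17.7 -17.7  27.4 -13.1 138.8]
100 [ 42.   16.  -25.   22.5 -14.6 106.9]
140 [ 41.5  13.  -34.8  15.6 -14.4  66.5]
187 [ 33.6   9.5 -42.2  10.1 -10.8  12.3]
(7.48, array([ 0.3, -0.5, -0.3]), array([-0.13,  0.46,  0.02]), 0.0499, np.float64(0.0))
(8.38, array([ 0.5,  0.1, -0.6]), array([-0.11,  0.43,  0.03]), 0.0498, np.float64(0.0))
(8.76, array([0.2, 0.5, 5.3]), array([-0.33,  0.5 ,  0.06]), 0.0186, np.float64(20.3))
77.0 9.12 [-0.8 -1.4  6.1] [-0.38  0.51 -0.03] 0.0181 20.6
```

View pics/w2.png

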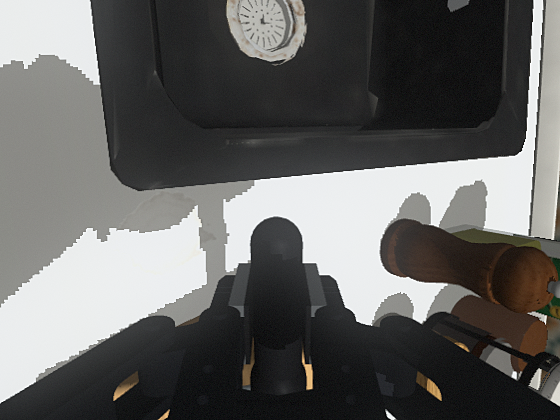

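The picture shows the black grip held centrally between the pads, around (300,278), with the lever following. Next I'll swing it to the stop.

Run:
```python
from h import *
a=swing(77,185,fmax=25); 
if a==185: a=swing(185,188.5,fmax=22,n=3,v=.03)
bot.sleep(.2); print(a,st())
```

```text
89.0 9.54 [-0.9 -1.6  7.3] [-0.4   0.58 -0.1 ] 0.0179 20.5
101.0 9.91 [-0.6 -2.2  7. ] [-0.33  0.41 -0.09] 0.0182 20.3
113.0 10.28 [-0.6 -1.2  8.7] [-0.36  0.51 -0.16] 0.0184 20.3
125.0 10.64 [-1.7 -1.7  8.4] [-0.33  0.58 -0.21] 0.0185 20.4
137.0 11.01 [-1.6 -0.8 11. ] [-0.32  0.68 -0.24] 0.0182 20.5
149.0 11.38 [-0.5  1.   9.7] [-0.03  0.83 -0.12] 0.018 20.8
161.0 11.74 [-1.6  2.4  7.8] [0.31 0.84 0.09] 0.0183 21.5
173.0 12.11 [-1.9  1.1 10.4] [-0.03  0.85  0.1 ] 0.0183 21.0
185.0 12.47 [-1.8 -1.9 11.9] [-0.64  0.66 -0.19] 0.0185 20.7
186.8 12.72 [-3.1  3.7 11.5] [ 0.6   1.27 -0.01] 0.0184 23.4
188.5 12.97 [-4.6 10.7  8.7] [1.97 1.75 0.54] 0.0184 31.3
188.5 (13.18, array([-3.9,  9.8,  8.9]), array([1.93, 1.8 , 0.48]), 0.0183, np.float64(31.3))
```

The lever snapped over: the force reversed at 185°, then hit the stop at about 187°. Next I'll release it and look at the cap from two opposite wrist orientations.

Run:
```python
from h import *
import pickle
bot.line_to(*lev(186.5),velocity=.03); bot.grip(.05); print(st())
bot.line_to(lev(186.5,.13)[0],velocity=.2)
V=[]
for xb,yb,zb,ph in [(-.02,.03,.21,150),(0.0,.0,.23,60)]:
    bot.move_ptp(tcp([xb,yb,zb]).tolist(),rpy(Rb,ph).tolist()); bot.sleep(.15)
    V.append(vision.read_camera("wrist"))
for k,p in enumerate(V):
    print([(np.round(d["centre"],1).tolist(),round(d["score"],2)) for d in vision.tip_of(p,"cap_top")[:3]], proj(p,C+Rb@[0,0,.124]))
    for q,X in(("lever_grip",lev(185)[0]),): print(q,[(np.round(d["centre"],1).tolist(),round(d["score"],2)) for d in vision.tip_of(p,q)[:2]], proj(p,np.array(X)-Rb@[0,0,.155]))
pickle.dump(V,open("V2.pkl","wb")); print(st())
im=np.hstack([cv2.resize(p["frame"][:,:,::-1],(400,300)) for p in V]); cv2.imwrite("pics/w3.png",im)
```

```text
(13.84, array([ 0.2,  0.3, -0.5]), array([-0.08,  0.5 , -0.05]), 0.05, np.float64(0.0))
[([286.8, 248.9], 0.83), ([376.2, 5.8], 0.68)] [284.5677 249.8898]
lever_grip [([153.9, 367.2], 0.78)] [150.6179 365.6055]
[([221.7, 278.0], 0.8)] [222.4386 278.7675]
lever_grip [([92.6, 183.3], 0.85)] [ 90.2149 185.3063]
(17.07, array([-0.2, -0.1, -0.5]), array([-0.15,  0.49, -0.01]), 0.0501, np.float64(0.0))
```

View pics/w3.png

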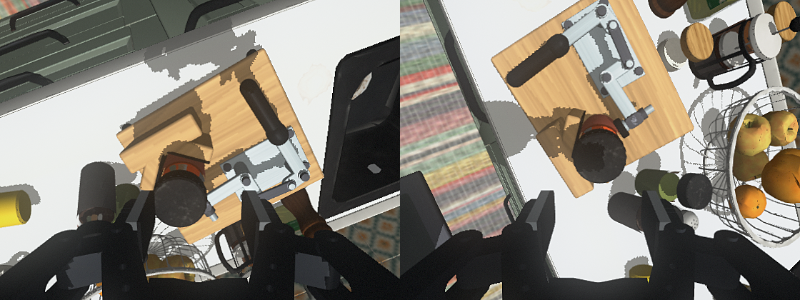

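Both views show the lever pointing down-slope and locked, with the shoe on the red jar. The cap lies within 2 px of the prediction, at (287,249) and (222,278). Next: grip the cap and turn it.

Run:
```python
from h import *
h=.119; ph=60
bot.grip(.075); bot.line_to(tcp([0,0,h]).tolist(),velocity=.12); print(st())
bot.grip(0,50); print(st())
for k in range(1,6):
    bot.move_ptp(tcp([0,0,h]).tolist(),rpy(Rb,ph+16*k).tolist()); print(16*k,*st(),np.round(bot.observe()["joints"][5],1))
p=vision.read_camera("wrist"); save(p,"w4.png")
```

```text
(18.51, array([-0.1, -0.4,  0.2]), array([-0.07,  0.53, -0.  ]), 0.0751, np.float64(0.0))
(18.87, array([-0.5, -1.7,  5.7]), array([-0.24,  0.54, -0.3 ]), 0.0472, np.float64(50.4))
16 19.24 [-2.  -0.8  7.8] [-0.46  0.61  0.09] 0.0472 50.3 109.1
32 19.62 [-1.  -1.7  7.7] [-0.49  0.68  0.01] 0.0472 50.4 93.1
48 19.99 [-2.4 -1.4  9. ] [-0.49  0.84  0.02] 0.0474 50.5 77.1
64 20.37 [-1.3 -1.2  9.4] [-0.59  0.81  0.02] 0.0472 50.6 61.1
80 20.74 [-2.  -2.3 10.6] [-0.75  0.86 -0.05] 0.0469 50.6 45.1
```

View pics/w4.png

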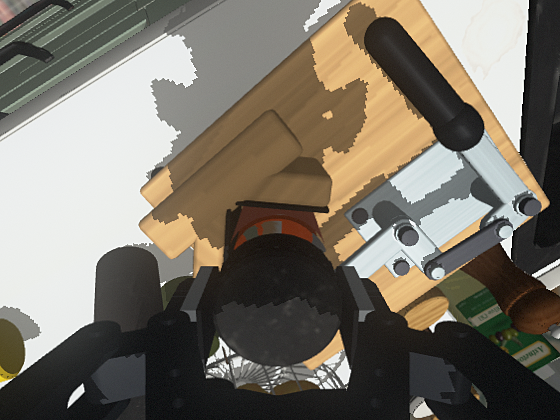

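The cap is gripped on its side only, pads at columns 200 and 350, with a steady reaction of about 0.2 N m about the axis. I'll release it and retake the earlier view, to see whether the cap turned and the jar did not.

Run:
```python
from h import *
import pickle
bot.grip(.075); bot.line_to(tcp([0,0,.23]).tolist(),velocity=.2); bot.grip(.05)
V=pickle.load(open("V2.pkl","rb"))
bot.move_ptp(tcp([0,0,.23]).tolist(),rpy(Rb,60).tolist()); bot.sleep(.15)
p=vision.read_camera("wrist"); V.append(p); pickle.dump(V,open("V2.pkl","wb"))
X=C+Rb@[0,0,.124]
def patch(p):
    s=np.linspace(-.0235,.0235,141); m=np.array([[proj(p,X+Rb@[a,b,0])[::-1] for b in s] for a in s]).astype(np.float32)
    return cv2.remap(cv2.cvtColor(p["frame"],cv2.COLOR_RGB2GRAY),m[...,0],m[...,1],cv2.INTER_CUBIC)
A,B=patch(V[1]),patch(V[2])
def ang(I):
    return cv2.GaussianBlur(cv2.warpPolar(I.astype(np.float32),(70,360),(70,70),64,cv2.WARP_POLAR_LINEAR)[:,15:62],(0,0),1.0)
a,b=[ (lambda z:z-cv2.GaussianBlur(z,(0,0),8))(ang(I)) for I in(A,B)]
c=[np.corrcoef(a.ravel(),np.roll(b,k,0).ravel())[0,1] for k in range(360)]
o=np.argsort(c)[::-1][:6]; print(o,np.array(c)[o])
g=[cv2.cvtColor(cv2.resize(I,(390,390),interpolation=cv2.INTER_CUBIC),cv2.COLOR_GRAY2BGR) for I in(A,B)]
r,cc=proj(V[1],C+Rb@[0,0,.09]).astype(int)
j=[cv2.resize(q["frame"][r-70:r+60,cc-80:cc+80,::-1],(240,195),interpolation=cv2.INTER_CUBIC) for q in V[1:]]
cv2.imwrite("pics/cmp.png",np.vstack([np.hstack([cv2.convertScaleAbs(x,alpha=2.2) for x in g]),np.hstack(j+[np.zeros((195,300,3),np.uint8)])]))
print(st())
```

```text
[  1   0   2 359   3 358] [0.4824 0.4811 0.4642 0.4575 0.4307 0.4192]
(23.71, array([ 0.7,  0.8, -0.4]), array([-0.09,  0.49,  0.  ]), 0.0495, np.float64(0.0))
```

View pics/cmp.png

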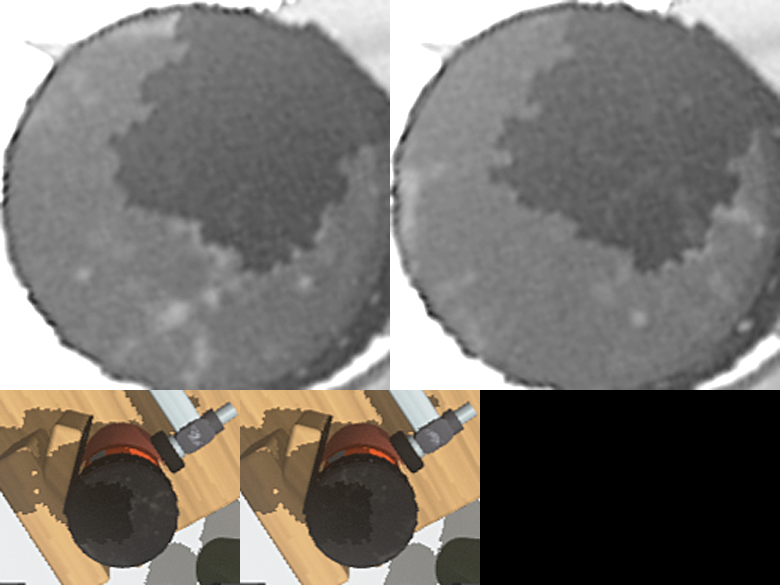

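Comparing the cap top before and after: its bright fleck went from angle −55° to +24° about the axis, so it turned about 79° anticlockwise. The jar's orange and grey band looks the same in both crops. I'll check the jar body numerically.

Run:
```python
from h import *
import pickle
V=pickle.load(open("V2.pkl","rb"))[1:]
o,_=ray(V[0],(210,280)); ob=Rb.T@(o-C); a0=np.arctan2(ob[1],ob[0]); print(ob,np.degrees(a0))
th=a0+np.linspace(-1.0,1.0,120); zs=np.linspace(.078,.103,40)
def un(p,dx=0):
    m=np.array([[proj(p,C+Rb@[.0245*np.cos(t),.0245*np.sin(t),z])[::-1] for t in th] for z in zs]).astype(np.float32)
    return cv2.remap(p["frame"],m[...,0],m[...,1],cv2.INTER_LINEAR)
A,B=[un(p).astype(float) for p in V]
hp=lambda I:(I-cv2.GaussianBlur(I,(0,0),6))
for z in (slice(0,20),slice(20,40)):
  print([ (k,round(np.corrcoef(hp(A)[z,45:-45].ravel(), np.roll(hp(B),k,1)[z,45:-45].ravel())[0,1],2)) for k in range(-40,41,4)])
print(np.abs(A-B).mean(), A.std())
```

```text
[0.0348 0.0628 0.3545] 60.96964308228907
[(-40, np.float64(0.03)), (-36, np.float64(0.11)), (-32, np.float64(0.35)), (-28, np.float64(0.44)), (-24, np.float64(0.46)), (-20, np.float64(0.57)), (-16, np.float64(0.62)), (-12, np.float64(0.71)), (-8, np.float64(0.68)), (-4, np.float64(0.73)), (0, np.float64(0.92)), (4, np.float64(0.69)), (8, np.float64(0.76)), (12, np.float64(0.69)), (16, np.float64(0.69)), (20, np.float64(0.67)), (24, np.float64(0.63)), (28, np.float64(0.7)), (32, np.float64(0.58)), (36, np.float64(0.42)), (40, np.float64(0.03))]
[(-40, np.float64(0.06)), (-36, np.float64(-0.04)), (-32, np.float64(0.03)), (-28, np.float64(0.25)), (-24, np.float64(-0.02)), (-20, np.float64(-0.08)), (-16, np.float64(-0.24)), (-12, np.float64(-0.31)), (-8, np.float64(-0.1)), (-4, np.float64(-0.16)), (0, np.float64(0.89)), (4, np.float64(0.22)), (8, np.float64(-0.06)), (12, np.float64(-0.1)), (16, np.float64(-0.1)), (20, np.float64(0.08)), (24, np.float64(-0.11)), (28, np.float64(-0.26)), (32, np.float64(-0.43)), (36, np.float64(0.16)), (40, np.float64(0.52))]
5.831597222222222 43.5657232179861
```

The jar body correlates sharply at zero shift, so the jar held still while the cap turned. Now the lever goes back.

Run:
```python
from h import *
bot.move_ptp(*lev(186.5,.13)); bot.line_to(lev(186.5)[0],velocity=.15); bot.grip(0,20); print(st())
a=swing(186.5,66,fmax=25)
if a==66: a=swing(66,61,fmax=9,n=6,v=.02)
print(a,st())
```

```text
(26.77, array([-1.2,  2.5,  6.5]), array([0.6 , 0.88, 0.15]), 0.0183, np.float64(20.2))
174.4 27.13 [ 0.2 -0.   7.4] [-0.12  0.38 -0.19] 0.0181 20.3
162.4 27.5 [1.4 1.  7.4] [ 0.21  0.34 -0.17] 0.0184 21.0
150.4 27.87 [ 2.1 -0.5  8.4] [ 0.03  0.2  -0.2 ] 0.0183 20.8
138.3 28.23 [ 1.2 -2.5 10.8] [-0.34  0.1  -0.22] 0.0177 20.3
126.2 28.6 [ 0.9 -3.5 11.3] [-0.42  0.18 -0.36] 0.0185 20.3
114.2 28.97 [ 0.  -2.3 12. ] [-0.55  0.15 -0.26] 0.0181 20.4
102.1 29.33 [ 0.9 -2.7 11.2] [-0.51  0.2  -0.24] 0.0181 20.4
90.1 29.7 [ 0.8 -1.6 10.5] [-0.39  0.22 -0.17] 0.0184 20.3
78.0 30.07 [ 1.7 -1.3 10.1] [-0.35  0.28 -0.14] 0.018 20.3
66.0 30.43 [-0.2 -0.9  9.3] [-0.31  0.34 -0.06] 0.0179 20.2
65.0 30.68 [ 0.2 -0.3  7.8] [-0.26  0.28 -0.01] 0.0179 20.2
64.0 30.93 [ 0.2 -0.6  9.3] [-0.28  0.36  0.04] 0.0183 20.4
STOP
64.0 (30.93, array([ 0.2, -0.6,  9.3]), array([-0.28,  0.36,  0.04]), 0.0183, np.float64(20.4))
```

Run:
```python
from h import *
for a in np.arange(63.2,58,-.8):
    bot.line_to(*lev(a),velocity=.02); f=st()[1]; r=np.radians(a); ft=f@[-np.sin(r),np.cos(r),0]; print(round(a,1),ft.round(1))
    if abs(ft)>5: break
bot.line_to(*lev(a+.8),velocity=.02)
bot.grip(.05); print(st()); bot.line_to(lev(a,.12)[0],velocity=.15)
Rb_=Rb; bot.move_ptp(tcp([.06,.13,.225]).tolist(),rpy(Rb,90).tolist()); bot.sleep(.15)
p=vision.read_camera("wrist"); save(p,"w5.png",s=1.42); bot.move_ptp(tcp([0,.05,.25]).tolist(),rpy(Rb,90).tolist()); bot.sleep(.15)
q=vision.read_camera("wrist")
for n,z in(("p",p),("q",q)):
  for k,X in(("lever_grip",np.array(lev(64)[0])-Rb@[0,0,.155]),("cap_top",C+Rb@[0,0,.124]),("jar",C)):
    print(n,k,[(np.round(d["centre"],1).tolist(),round(d["score"],2)) for d in vision.tip_of(z,k)[:2]],proj(z,X))
s=vision.read_camera("scene"); cv2.imwrite("pics/fin.png",np.hstack([cv2.resize(x["frame"][:,:,::-1],(400,300)) for x in(q,s)])); print(st())
```

```text
63.2 2.5
62.4 3.6
61.6 6.7
(32.34, array([-0.3, -0.9,  0.2]), array([-0.08,  0.54, -0.07]), 0.0502, np.float64(0.0))
p lever_grip [([110.4, 339.1], 0.57)] [109.5828 341.8841]
p cap_top [([395.3, 196.0], 0.75)] [394.6371 195.532 ]
p jar [([307.4, 217.9], 0.7)] [307.7961 220.0756]
q lever_grip [([7.8, 413.3], 0.94), ([236.2, 361.0], 0.15)] [  6.9937 414.528 ]
q cap_top [([282.0, 278.5], 0.64)] [280.753  275.8246]
q jar [([228.8, 274.1], 0.71), ([235.3, 360.8], 0.17)] [228.2472 276.0662]
(35.11, array([-0.5,  0.5, -0.5]), array([-0.11,  0.43, -0.03]), 0.0497, np.float64(0.0))
```

View pics/fin.png

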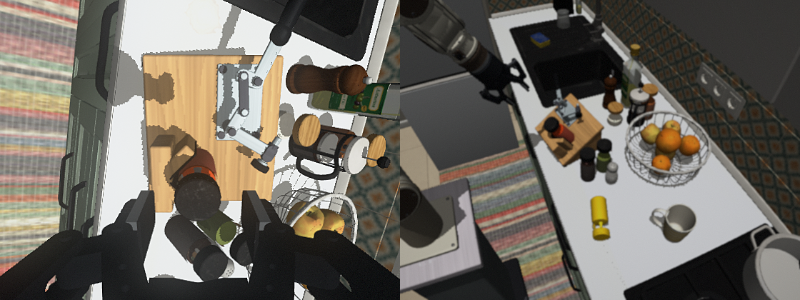

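View pics/w5.png

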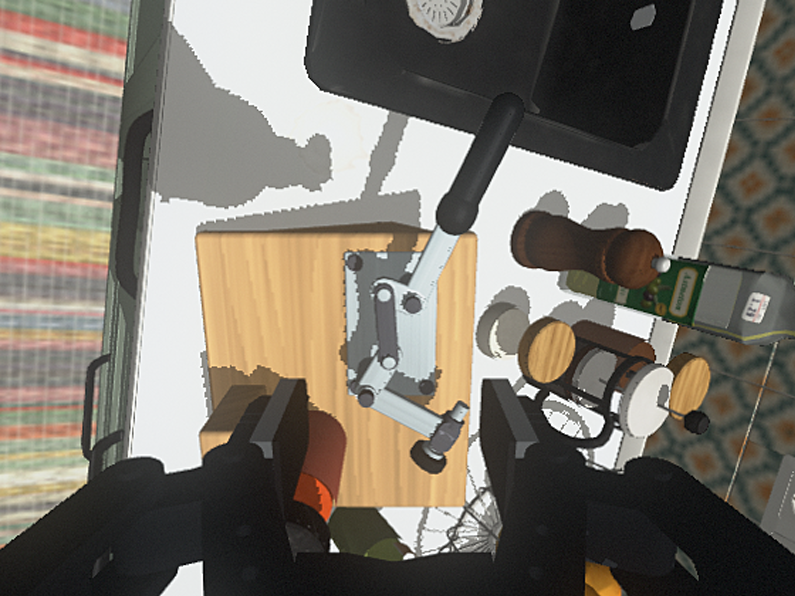

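The final views show the lever back against its stop, with its grip at about (110,339). The clamp arm is off the jar as at first. The jar is home in its cradle with the cap on, cap at (395,196) and foot at (307,218), and the neighbouring things are undisturbed. The robot is clear of everything.

```bash
python3 -c "
from h import *
print(job.finish_job())"
```

```text
the job is handed in; nothing more can be done
None
```

The job is handed in: I locked the clamp, turned the cap about 79° anticlockwise while the jar held still, and swung the lever back to its stop, leaving the jar free in its cradle with the loosened cap on; the robot's clock read 35 s.

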